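Trip the sample-jar tip bucket and set it back

ROBOT

A 6-joint arm with a two-finger parallel gripper is mounted at the origin on the work surface. World frame = base frame: x ahead of the robot, y to its left, z up, the work surface at z = 0. Lengths are in m, angles in rad, forces in N, time in s.
With the tool pointing down it reaches from about 0.4 to 0.825 m from the base axis. Payload 7 kg.
Tool frame: the origin (TCP) lies on the mounting face of the last link; the fingertips stand 178 mm ahead of it and the grasp point (between the pads) lies 159 mm ahead of it; z points along the fingers, y is the direction in which the jaws open and shut (so a half turn about z gives the same grasp; the last joint's range is limited). The gripper opens to 88 mm and grips with 3 to 60 N. Pads are 19 mm wide; open, the fingers measure 130 mm over their backs; the gripper's body (78 mm by 193 mm) begins 47 mm behind the grasp point.
Start: joints at [-0.897, 0.359, 0.012, 0, -1.224, -0.288], TCP at [0.254, -0.625, 0.405] pointing down, gripper open.
Joint ranges: [-3.07, 3.07], [-1.43, 2.12], [-1.02, 1.25], [-3.03, 1.67], [-3.05, -0], [-3.03, 3.03]. Speed limits (rad/s): [2.39, 2.39, 3.01, 3.14, 3.14, 3.14].

INTERFACE

Orientations are given as [roll, pitch, yaw] about the fixed x, y, z axes, in that order (R = Rz(yaw) Ry(pitch) Rx(roll)).
In Python, from station import * gives the robot as it stands.
- The arm moves only by the tool arm_command, never from a script. Its argument "targets" is a list of rows, each a list of 3 entries, a list of its own where there are three numbers: the turn, a rotation vector about the world's x, y, z in rad, then the shift along the world's x, y, z in mm, then the closure, from 0 (fully open) to 1 (shut). In form: [[[wx, wy, wz], [tx, ty, tz], fingers], ...]. A call has 1 to 8 rows; each row shifts and turns the commanded pose from where the row before left it; what a row does not reach is not made up. A row lasts 1/10 s, in which the tool goes at most 50 mm and 8.59 degrees, less where a joint would pass 70% of its speed; a pose out of reach is approached as far as the arm can. A call with a gripper value outside its range is refused whole. The fingers move at their own pace and stop on an object; "squeeze" is the grip in N (left out, the last holds). Time passes only in rows, so rows that do not move let the fingers close. It gives the time, the measured TCP pose, the force and the opening at its end, in the units of the state.
- get_state(): the state, without advancing time (a new reading comes with each control period).
- grab_frame(name): name is "side" or "top"; returns (picture, depth): 384x512x3 uint8, red, green, blue; 384x512 float32, m along the optical axis (not along the pixel's ray), 0 where there is no reading.
- camera_params(name): a dict with "mtx" (3x3 intrinsics, pixels), "eye" and "orientation" of the camera in the world. Camera axes: x right, y down, z forward; pixel columns grow to the right and rows downward; lengths in m; the calibration is good to about 2 mm. A picture is of the moment at which its call begins. camera_params takes no time and is no camera call.
- job_done(): hands the job in, once; it reports no verdict.
The state is a dict: "t": time; "q": joint angles; "qd": joint speeds; "joint_efforts": joint torques, N m; "eef_pos": TCP position; "ee_rot": TCP orientation; "force": force on the tool from outside, world axes, zero at the start; "moment": the same for the moment, N m; "width": finger opening in m.
Only numpy, scipy, OpenCV 4.12 (cv2) and the standard library are available. Lean on these libraries where they do the work, as an engineer would, in place of code of your own. Each camera call takes 0.05 s, during which the arm holds its last target.

TASK

Put the two matching upright sample jars (42 mm wide, 75 mm tall) one after the other into the counterweighted tip bucket, so that their weight alone trips it and dumps both into the white tray below; do not push the bucket over with the robot. Then swing the empty bucket back upright by its counterweight so that it stays there, with both jars left in the tray. Leave the slim bottle and the wide low pot where they stand.

Things in the scene. Friction and masses are not known exactly. Their poses are not given: they have to be found in the camera images.
- jar_a: one of two identical closed sample jars: upright white cylinder with a ribbed blue screw lid of the same width, 42 mm diameter, 75 mm tall, about 120 g, rigid; stands loose on the bench left of the tip bucket at the start. Origin: centre of its underside, z up through the lid
- jar_b: one of two identical closed sample jars: upright white cylinder with a ribbed blue screw lid of the same width, 42 mm diameter, 75 mm tall, about 120 g, rigid; stands loose on the bench left of the tip bucket at the start. Origin: centre of its underside, z up through the lid (the other one)
- skip (a joint): tilt of the steel tip bucket about its level pivot, 185 mm above the bench: 0 = upright (floor level, at its stop), 1.6 rad = fully tipped. Its counterweight holds it upright; one jar set down gently does not trip it, two do, within about 1 s of letting go. It is damped and stays tipped by itself; pushed back (about 3 N at the counterweight) below about 0.6 rad, it falls home to 0
- skip_floor (a point): centre of the bucket's inner floor, moving with the bucket; at tilt 0 x points level in the dump direction, y along the pivot axis, z up, and it lies 155 mm above the bench and 77.5 mm in +x from the pivot axis. Flat floor 65 mm in x by 180 mm in y, so the two jars stand side by side, e.g. 43 mm either side in y; back (-x) and side walls stand 30 mm above the floor, the front (+x) is a lip flared outward, 17 mm high
- skip_weight (a point): centre of the counterweight, moving with the bucket: dark steel bar, 29 mm diameter, 64 mm long along y, on an arm behind the bucket. From the pivot axis: 70 mm in -x, 60 mm up at tilt 0 (its top 260 mm above the bench: carry jars over or around it); 62 mm in +x, 68 mm up at tilt 1.6; at most 92 mm up between. When tipped, the space above and in +x of it is free: push its +x side towards -x to reset
- tray (a point): centre of the inner floor (5 mm above the bench) of the fixed white open tray under the bucket; x points in the dump direction, z up. Inside 310 mm in x by 200 mm in y, rim 50 mm above the bench. The pivot axis, along y, lies 85 mm in -x from here; two posts 203 mm tall stand outside the tray at 113 mm either side in y
- bottle: bystander, leave alone: slim white bottle with narrow neck and small blue cap, 36 mm diameter, 96 mm tall, loose among the jars. Origin: centre of its underside
- pot: bystander, leave alone: wide low white pot with ribbed blue lid, 72 mm diameter, 40 mm tall, loose among the jars. Origin: centre of its underside
Not all that is in view belongs to the job. What is shaped like the jar_a but orange or yellow is not meant.

How it is judged:
By the outcome, as a careful person would: the job done as asked, in the order asked, and still so for the second after the job is handed in, with the robot touching nothing.
It also fails if it takes over 67 s, if anything falls off the work surface, if the arm or the gripper's body presses on something with over 40 N, if the wrist force passes 120 N, or if a joint passes its speed limit or range.

## Working session

There is one attempt and no reset: what is moved stays moved. The work goes in short steps, Python scripts to look and compute and a tool call to move; the robot and the scene stay as the last step left them, time stands still between calls to the robot, and variables do not carry over. Pictures are saved under pics/ and viewed, and the job is handed in when it is done.

Besides the shell and the picture viewer there is one more tool, called after "Call:" by a JSON object that holds its "name" and its "arguments". arm_command: Moves the arm, as the interface text tells. Its arguments: {"type":"object","properties":{"targets":{"type":"array"},"squeeze":{"type":"number"}},"required":["targets"]}

```bash
ls; mkdir -p pics
cat > h.py <<'E'
from station import *
import numpy as np, cv2
from scipy.spatial.transform import Rotation as R
def cam(n):
    p=camera_params(n); return p
def save(n,tag):
    im,d=grab_frame(n); cv2.imwrite(f'pics/{tag}.png',im[:,:,::-1]); np.save(f'pics/{tag}.npy',d); return im,d
E
python3 - <<'E'
from h import *
for n in('side','top'):
    print(camera_params(n)); save(n,n+'0')
print(get_state())
E
```

```text
pics
{'mtx': array([[408.99657084,   0.        , 256.18515648],
       [  0.        , 408.99657084, 193.56344971],
       [  0.        ,   0.        ,   1.        ]]), 'eye': array([0.35496934, 0.60900961, 0.78908193]), 'orientation': array([-2.44906527,  0.00599141, -2.77609837])}
{'mtx': array([[445.97641245,   0.        , 259.24442845],
       [  0.        , 445.97641245, 192.63935487],
       [  0.        ,   0.        ,   1.        ]]), 'eye': array([0.46372995, 0.114122  , 1.07716332]), 'orientation': array([-3.02992683,  0.02832344, -1.58775744])}
{'t': 0.1, 'q': array([-8.96862236e-01,  3.59299214e-01,  1.11532381e-02, -2.58714336e-04,
       -1.22411295e+00, -2.88094570e-01]), 'qd': array([ 1.49260834e-03, -2.94092538e-03,  2.04406773e-03,  9.01002972e-04,
        2.25045137e-05,  7.98101204e-04]), 'joint_efforts': array([-3.74968498e-03, -5.84162593e+01,  2.93749684e+01,  7.01567933e+00,
        1.00939261e-02, -7.99362624e-05]), 'eef_pos': array([ 0.25394778, -0.62522221,  0.40383675]), 'ee_rot': array([ 3.14012123e+00, -1.82393866e-04, -2.75584108e+00]), 'force': array([-0.20051861,  0.92472103, -0.5279757 ]), 'moment': array([-0.02687354, -0.01099698, -0.01018434]), 'width': 0.08762121720201294}
```

View pics/side0.png

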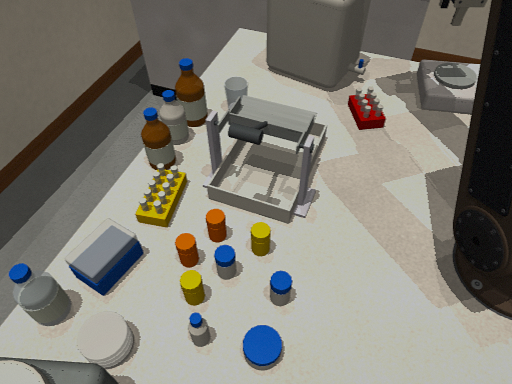

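View pics/top0.png

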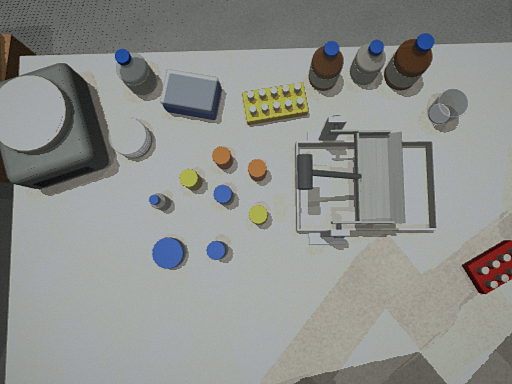

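The top view shows these blue lids: (223,194) and (217,250), which match each other, the wide pot at (168,253), and the slim bottle at (156,201). The orange and yellow ones are decoys. The bucket is at about (380,178) with its counterweight at (305,172). Next I measure them and enlarge the crop.

```bash
cat >> h.py <<'E'
def world(n,d,us=None):
    p=camera_params(n); K=p['mtx']; r=R.from_euler('xyz',p['orientation']).as_matrix()
    v,u=np.mgrid[0:d.shape[0],0:d.shape[1]]
    c=np.stack([(u-K[0,2])/K[0,0]*d,(v-K[1,2])/K[1,1]*d,d],-1)
    W=c@r.T+p['eye']; W[d<=0]=np.nan; return W
def proj(n,P):
    p=camera_params(n); K=p['mtx']; r=R.from_euler('xyz',p['orientation']).as_matrix()
    c=(np.atleast_2d(P)-p['eye'])@r; return (c[:,:2]/c[:,2:])*K[0,0]+K[:2,2]
E
python3 - <<'E'
from h import *
np.set_printoptions(precision=4,suppress=True)
for n in('top','side'):
    im=cv2.imread(f'pics/{n}0.png'); d=np.load(f'pics/{n}0.npy'); W=world(n,d)
    hsv=cv2.cvtColor(im,cv2.COLOR_BGR2HSV)
    m=((hsv[...,0]>95)&(hsv[...,0]<130)&(hsv[...,1]>150)&(hsv[...,2]>60)).astype(np.uint8)
    k,l,s,c=cv2.connectedComponentsWithStats(m)
    for i in range(1,k):
        if s[i,4]<40: continue
        P=W[l==i]; zt=np.nanpercentile(P[:,2],90); T=P[abs(P[:,2]-zt)<.006]
        mn,mx=np.nanpercentile(T,2,axis=0),np.nanpercentile(T,98,axis=0)
        print(n,c[i],s[i,4],'ztop',zt,'mid',(mn+mx)/2,'ext',mx-mn)
d=np.load('pics/top0.npy');W=world('top',d)
for u,v in [(305,172),(330,176),(380,178),(365,150),(365,205),(400,178),(415,178),(310,215),(297,190),(434,190),(333,125),(330,240),(365,132),(365,224),(300,300)]: print((u,v),W[v,u])
im=cv2.imread('pics/top0.png')
a=cv2.resize(im[140:280,140:280],None,fx=4,fy=4,interpolation=cv2.INTER_CUBIC);cv2.imwrite('pics/cropA.png',a)
a=cv2.resize(im[105:255,285:445],None,fx=4,fy=4,interpolation=cv2.INTER_CUBIC);cv2.imwrite('pics/cropB.png',a)
im=cv2.imread('pics/side0.png')
a=cv2.resize(im[200:370,160:320],None,fx=3.5,fy=3.5,interpolation=cv2.INTER_CUBIC);cv2.imwrite('pics/cropC.png',a)
E
```

```text
top [424.8667  41.16  ] 225 ztop 0.1937470289409019 mid [ 0.8696 -0.2088  0.1922] ext [0.0314 0.0311 0.0062]
top [331.0941  47.8471] 170 ztop 0.17434123021981074 mid [ 0.8701 -0.0189  0.1724] ext [0.0284 0.0282 0.0063]
top [376.1589  46.3444] 151 ztop 0.15426530716101228 mid [ 0.8798 -0.1182  0.152 ] ext [0.0265 0.0256 0.0063]
top [121.7358  55.5975] 159 ztop 0.16466205762744612 mid [0.87   0.4302 0.1628] ext [0.0286 0.0273 0.0059]
top [222.0433 193.5865] 208 ztop 0.079716441661339 mid [0.576  0.2248 0.0779] ext [0.0344 0.036  0.0063]
top [153.3729 199.2881] 59 ztop 0.10073569241822092 mid [0.5635 0.3753 0.0987] ext [0.0157 0.0164 0.0059]
top [167.3291 252.6511] 705 ztop 0.04478862407229334 mid [0.4452 0.3561 0.043 ] ext [0.062  0.0626 0.0068]
top [215.4378 250.03  ] 233 ztop 0.07960144192538474 mid [0.4496 0.2407 0.0776] ext [0.0353 0.0367 0.0067]
side [185.4851  63.8955] 134 ztop 0.18900078491581965 mid [ 0.8688 -0.2071  0.1866] ext [0.0317 0.0336 0.0067]
side [167.9916  95.2269] 119 ztop 0.14959087895145606 mid [ 0.8792 -0.1183  0.1473] ext [0.0271 0.0287 0.0059]
side [149.7622 11
[... 582 characters left out ...]
[0.563  0.3772 0.0942] ext [0.019  0.0184 0.0065]
side [261.8307 345.0811] 1246 ztop 0.0405788367710617 mid [0.4442 0.3588 0.0389] ext [0.0638 0.0639 0.0055]
(305, 172) [0.5924 0.0505 0.2603]
(330, 176) [ 0.5897 -0.0005  0.2215]
(380, 178) [ 0.5928 -0.1119  0.1571]
(365, 150) [ 0.653  -0.0843  0.1541]
(365, 205) [ 0.5372 -0.0781  0.1596]
(400, 178) [ 0.59   -0.1488  0.1711]
(415, 178) [ 0.6126 -0.2332  0.0037]
(310, 215) [0.5279 0.0219 0.0081]
(297, 190) [0.5836 0.0539 0.0518]
(434, 190) [ 0.5776 -0.2605  0.0484]
(333, 125) [ 0.7014 -0.0159  0.1794]
(330, 240) [ 0.4676 -0.0235  0.01  ]
(365, 132) [ 0.6838 -0.0792  0.185 ]
(365, 224) [ 0.504  -0.1078  0.0085]
(300, 300) [0.3281 0.0507 0.0003]
```

View pics/cropC.png

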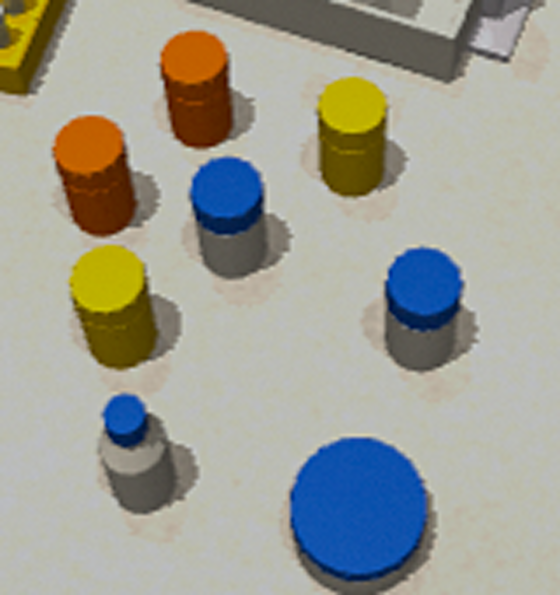

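View pics/cropB.png

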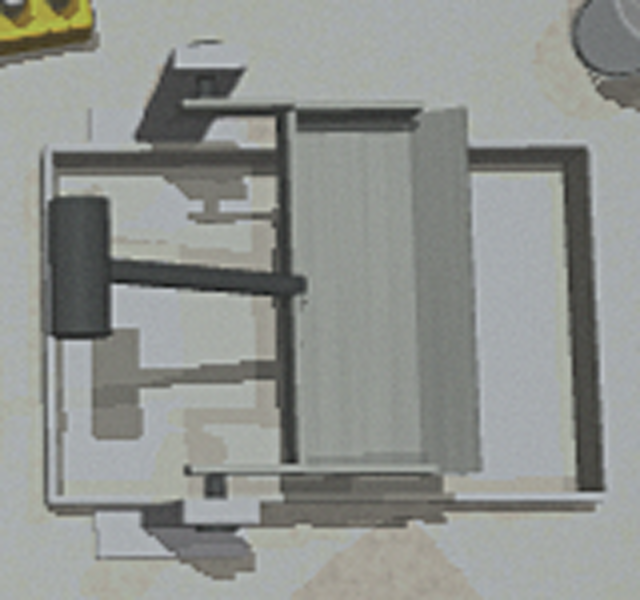

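The crop confirms the two jars: blue ribbed lids of body width, at side pixels (225,256) and (280,282), both topping out at 75 mm. Next is the bucket frame.

Run:
```python
from h import *
np.set_printoptions(precision=4,suppress=True)
for n in('top','side'):
    W=world(n,np.load(f'pics/{n}0.npy')); P=W.reshape(-1,3)
    dz=0.004 if n=='top' else 0
    reg=(P[:,0]>.45)&(P[:,0]<.73)&(P[:,1]>-.3)&(P[:,1]<.085)
    def rect(lo,hi,name,extra=True):
        q=P[reg&extra&(P[:,2]-dz>lo)&(P[:,2]-dz<hi)]
        if len(q)<5: return
        print(n,name,len(q),cv2.minAreaRect(q[:,:2].astype(np.float32)*1000), np.median(q,axis=0))
    # components in mask
    rect(.045,.055,'rim')
    rect(.235,.265,'weight')
    rect(.150,.160,'floor',(P[:,1]<-.03))
    rect(.178,.19,'walls',(P[:,1]<-.0))
    rect(.197,.207,'posts')
    rect(.165,.175,'lip')
```

```text
top rim 840 ((593.697265625, -105.03170776367188), (320.86444091796875, 235.8308563232422), 89.41397094726562) [ 0.5666 -0.0979  0.0521]
top weight 573 ((595.01904296875, 43.561641693115234), (42.31257247924805, 63.92778396606445), 88.97938537597656) [0.5947 0.0505 0.2591]
top floor 2957 ((600.2537231445312, -85.99635314941406), (117.23162841796875, 199.6849365234375), 88.1984634399414) [ 0.5933 -0.1054  0.1575]
top walls 560 ((592.1829223632812, -65.47025299072266), (127.73602294921875, 240.38449096679688), 89.31199645996094) [ 0.6182 -0.0621  0.1875]
top posts 277 ((594.6860961914062, -21.952627182006836), (40.38927459716797, 237.31005859375), 89.42950439453125) [ 0.5948 -0.0224  0.205 ]
top lip 613 ((591.8011474609375, -78.64193725585938), (154.1780548095703, 231.2023162841797), 89.39302825927734) [ 0.6003 -0.148   0.1721]
side rim 570 ((591.9081420898438, -103.25126647949219), (323.8680114746094, 237.3479766845703), 89.36891174316406) [0.577  0.0131 0.0482]
side weight 500 ((594.6724243164062, 52.42396545410156), (65.82470703125, 30.04358673095703), 1.8988754749298096) [0.5915 0.06   0.253 ]
side floor 1128 ((601.308837890625, -96.04088592529297), (214.45635986328125, 104.86040496826172), 7.1176605224609375) [ 0.5864 -0.1175  0.1541]
side walls 531 ((591.6141357421875, -65.40975952148438), (130.66050720214844, 242.53794860839844), 89.98062133789062) [ 0.6073 -0.0597  0.183 ]
side posts 176 ((593.6950073242188, -19.38765525817871), (40.602149963378906, 238.8465576171875), 89.30738830566406) [ 0.5881 -0.0188  0.2012]
side lip 637 ((592.6712646484375, -76.8008041381836), (154.90309143066406, 238.4794158935547), 89.23489379882812) [ 0.5929 -0.0799  0.1687]
```

Run:
```python
from h import *
np.set_printoptions(precision=4,suppress=True)
n='side'
im=cv2.imread(f'pics/{n}0.png'); d=np.load(f'pics/{n}0.npy'); W=world(n,d)
hsv=cv2.cvtColor(im,cv2.COLOR_BGR2HSV)
m=((hsv[...,0]<35)&(hsv[...,1]>200)&(hsv[...,2]>90)).astype(np.uint8)
k,l,s,c=cv2.connectedComponentsWithStats(m)
for i in range(1,k):
    if s[i,4]<100: continue
    P=W[l==i]; zt=np.nanpercentile(P[:,2],90); T=P[abs(P[:,2]-zt)<.006]
    mn,mx=np.nanpercentile(T,2,axis=0),np.nanpercentile(T,98,axis=0)
    print(n,c[i],s[i,4],'ztop',zt,'mid',(mn+mx)/2)
```

```text
side [186.0041  84.9715] 246 ztop 0.1439336345307905 mid [ 0.8686 -0.1888  0.1434]
side [364.5071 110.2128] 282 ztop 0.03459660038747192 mid [ 0.4007 -0.3857  0.0326]
side [150.6774 132.5115] 217 ztop 0.12995694503618288 mid [ 0.8661 -0.0054  0.1295]
side [159.9034 202.5774] 911 ztop 0.03559986676281346 mid [0.79   0.1042 0.0336]
side [214.5582 223.3468] 421 ztop 0.0747697883785369 mid [0.6322 0.1475 0.0729]
side [259.1963 236.9429] 438 ztop 0.0748474199223377 mid [0.5274 0.1465 0.0734]
side [184.9909 247.9932] 439 ztop 0.07488395193859576 mid [0.6635 0.2285 0.0734]
side [190.1822 284.8496] 472 ztop 0.07514986906299093 mid [0.6131 0.3034 0.0737]
```

Call:
{"name": "arm_command", "arguments": {"targets": [[[0,0,0.148],[0,30,30],0],[[0,0,0.148],[15,45,15],0],[[0,0,0.148],[15,45,10],0],[[0,0,0.148],[18,45,0],0],[[0,0,0.148],[18,45,0],0],[[0,0,0.148],[18,45,0],0],[[0,0,0.148],[18,45,0],0],[[0,0,0.15],[18,45,0],0]]}}

```text
t: 0.9
eef_pos: [0.374, -0.2785, 0.4596]
ee_rot: [-3.141, 0.0, -1.564]
force: [1.0, -0.2, 0.0]
width: 0.0875
```

Call:
{"name": "arm_command", "arguments": {"targets": [[[0,0,0],[18,46,0],0.3],[[0,0,0],[18,46,0],0.3],[[0,0,0],[18,46,0],0.3],[[0,0,0],[18,46,0],0.3],[[0,0,0],[18,46,0],0.3],[[0,0,0],[18,46,0],0.3],[[0,0,0],[18,46,0],0.3],[[0,0,0],[18,46,0],0.3]]}}

```text
t: 1.7
eef_pos: [0.5181, 0.0897, 0.4596]
ee_rot: [-3.142, 0.0, -1.569]
force: [1.1, 0.0, 0.1]
width: 0.0617
```

Call:
{"name": "arm_command", "arguments": {"targets": [[[0,0,0],[18,46,-20],0.3],[[0,0,0],[18,46,-30],0.3],[[0,0,0],[18,45,-30],0.3],[[0,0,0],[4,0,-20],0.3],[[0,0,0],[0,0,0],0.3]]}}

```text
t: 2.2
eef_pos: [0.5697, 0.2108, 0.3643]
ee_rot: [3.135, -0.004, -1.569]
force: [0.4, -1.2, -0.8]
width: 0.0614
```

Call:
{"name": "arm_command", "arguments": {"targets": [[[0,0,0],[6,15,0],0.3],[[0,0,0],[0,0,-20],0.3],[[0,0,0],[0,0,0],0.3]]}}

```text
t: 2.5
eef_pos: [0.5758, 0.2248, 0.348]
ee_rot: [3.14, -0.001, -1.571]
force: [-0.2, -0.4, -0.1]
width: 0.061
```

Call:
{"name": "arm_command", "arguments": {"targets": [[[0,0,0],[0,1,-40],0.3],[[0,0,0],[0,0,-40],0.3],[[0,0,0],[0,0,-35],0.3],[[0,0,0],[0,0,-20],0.3],[[0,0,0],[0,0,0],0.3]]}}

```text
t: 3.0
eef_pos: [0.5757, 0.2252, 0.2122]
ee_rot: [3.138, -0.002, -1.571]
force: [-1.7, 0.2, 0.5]
width: 0.0613
```

Call:
{"name": "arm_command", "arguments": {"targets": [[[0,0,0],[0,0,-2],0.3],[[0,0,0],[0,0,0],0.7],[[0,0,0],[0,0,0],0.7],[[0,0,0],[0,0,0],0.7],[[0,0,0],[0,0,0],0.7]], "squeeze": 20}}

```text
t: 3.5
eef_pos: [0.5765, 0.2263, 0.2129]
ee_rot: [-3.14, 0.001, -1.569]
force: [-1.9, 0.7, 6.5]
width: 0.0415
```

Run:
```python
from h import *
save('side','s1')
print({k:get_state()[k] for k in('t','eef_pos','width','force')})
```

```text
{'t': 3.55, 'eef_pos': array([0.57646343, 0.22623967, 0.21288026]), 'width': 0.0420274499221605, 'force': array([-2.94238731, -0.70237752,  7.25494513])}
```

View pics/s1.png

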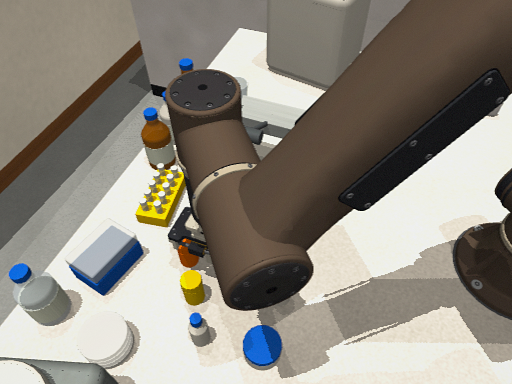

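Width 42 mm means the jar is gripped. Lifting.

Call:
{"name": "arm_command", "arguments": {"targets": [[[0,0,0],[0,0,20],0.7],[[0,0,0],[0,0,40],0.7],[[0,0,0],[0,0,45],0.7],[[0,0,0],[0,0,45],0.7],[[0,0,0],[0,0,45],0.7],[[0,0,0],[0,0,45],0.7],[[0,0,0],[0,0,45],0.7],[[0,0,0],[0,0,0],0.7]]}}

```text
t: 4.35
eef_pos: [0.5768, 0.2258, 0.5045]
ee_rot: [-3.131, 0.005, -1.569]
force: [0.1, 0.0, -0.6]
width: 0.0412
```

Call:
{"name": "arm_command", "arguments": {"targets": [[[0,0,0],[6,-30,3],0.7],[[0,0,0],[8,-42,0],0.7],[[0,0,0],[9,-45,0],0.7],[[0,0,0],[9,-45,0],0.7],[[0,0,0],[9,-45,0],0.7],[[0,0,0],[8,-45,0],0.7],[[0,0,0],[6,-42,0],0.7],[[0,0,0],[4,-30,0],0.7]]}}

```text
t: 5.15
eef_pos: [0.6351, -0.1005, 0.4992]
ee_rot: [3.141, -0.0, -1.571]
force: [-0.4, 0.7, -1.1]
width: 0.0417
```

Call:
{"name": "arm_command", "arguments": {"targets": [[[0,0,0],[0,0,-30],0.7],[[0,0,0],[0,0,-30],0.7],[[0,0,0],[0,0,0],0.7],[[0,0,0],[0,0,0],0.7]]}}

```text
t: 5.55
eef_pos: [0.6353, -0.098, 0.4399]
ee_rot: [3.141, -0.001, -1.57]
force: [-0.2, -0.6, -1.0]
width: 0.0416
```

Run:
```python
from h import *
save('side','s2');save('top','t2')
s=get_state();print({k:s[k] for k in('t','eef_pos','ee_rot','width','force')})
```

```text
{'t': 5.65, 'eef_pos': array([ 0.63567936, -0.09775419,  0.44161862]), 'ee_rot': array([-3.13904891e+00, -4.34215163e-04, -1.56908318e+00]), 'width': 0.041839112644597894, 'force': array([-0.0193768 , -0.70440378, -0.0679894 ])}
```

View pics/s2.png

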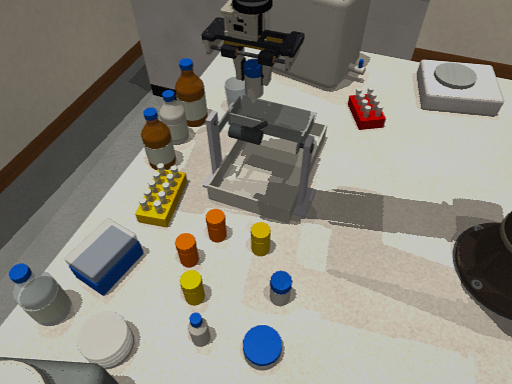

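View pics/t2.png

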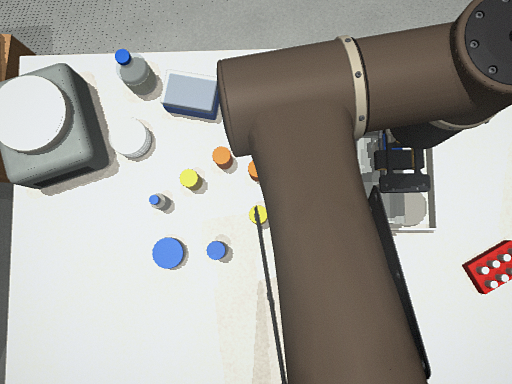

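Side view: the jar is held upright at about (253,80) above the bucket. Decoys, bottle and pot have not moved.

```bash
python3 - <<'E'
from h import *
np.set_printoptions(precision=4,suppress=True)
W=world('side',np.load('pics/s2.npy'))
for v in range(58,108,4): print(v,W[v,253])
E
python3 - <<'E'
import cv2
im=cv2.imread('pics/s2.png');cv2.imwrite('pics/c2.png',cv2.resize(im[0:160,180:340],None,fx=3.5,fy=3.5,interpolation=cv2.INTER_CUBIC))
E
```

```text
58 [ 0.8214 -0.5657 -0.0001]
62 [ 0.6382 -0.104   0.3006]
66 [ 0.633  -0.0906  0.3003]
70 [ 0.6288 -0.0799  0.2983]
74 [ 0.6298 -0.082   0.2871]
78 [ 0.6306 -0.0837  0.276 ]
82 [ 0.6286 -0.0784  0.2699]
86 [ 0.6283 -0.0771  0.2607]
90 [ 0.6297 -0.0805  0.2477]
94 [ 0.6315 -0.0846  0.2339]
98 [nan nan nan]
102 [ 0.6548 -0.1421  0.1641]
106 [ 0.6521 -0.1351  0.1578]
```

View pics/c2.png

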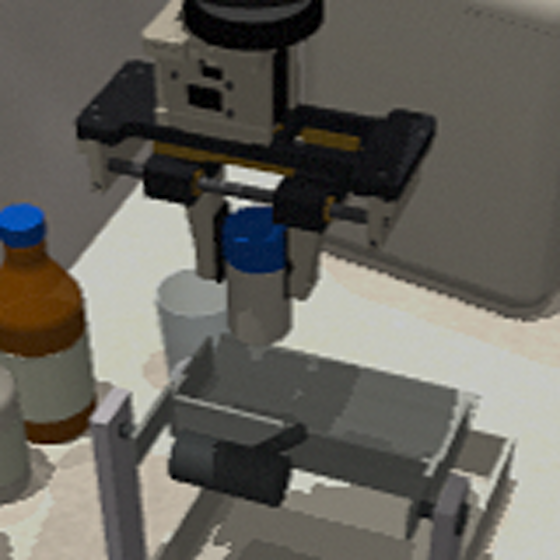

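Call:
{"name": "arm_command", "arguments": {"targets": [[[0,0,0],[0,0,-25],0.7],[[0,0,0],[0,0,-25],0.7],[[0,0,0],[0,0,-13],0.7],[[0,0,0],[0,0,0],0.7],[[0,0,0],[0,0,0],0.7]]}}

```text
t: 6.15
eef_pos: [0.6358, -0.0978, 0.3781]
ee_rot: [-3.14, -0.0, -1.569]
force: [1.1, -0.8, -0.8]
width: 0.0417
```

Call:
{"name": "arm_command", "arguments": {"targets": [[[0,0,0],[0,0,-4],0.7],[[0,0,0],[0,0,-2],0.7],[[0,0,0],[0,0,0],0.7]]}}

```text
t: 6.45
eef_pos: [0.6352, -0.098, 0.3708]
ee_rot: [-3.141, 0.0, -1.57]
force: [-0.3, -0.1, -1.8]
width: 0.0418
```

Call:
{"name": "arm_command", "arguments": {"targets": [[[0,0,0],[0,0,-2],0.7],[[0,0,0],[0,0,0],0.7]]}}

```text
t: 6.65
eef_pos: [0.6352, -0.0979, 0.3685]
ee_rot: [3.141, 0.0, -1.57]
force: [-1.3, -1.0, -0.5]
width: 0.042
```

Run:
```python
from h import *
np.set_printoptions(precision=4,suppress=True)
im,d=save('side','s3')
s=get_state();print({k:s[k] for k in('t','eef_pos','ee_rot','width','force')})
W=world('side',d)
for v in range(76,128,4): print(v,W[v,255])
cv2.imwrite('pics/c3.png',cv2.resize(im[0:160,180:340,::-1],None,fx=3.5,fy=3.5,interpolation=cv2.INTER_CUBIC))
```

```text
{'t': 6.7, 'eef_pos': array([ 0.6352, -0.0979,  0.3686]), 'ee_rot': array([ 3.1415,  0.    , -1.5698]), 'width': 0.0419287582025753, 'force': array([ 0.1281, -0.3988, -1.2389])}
76 [ 0.6222 -0.074   0.2891]
80 [ 0.7701 -0.4518 -0.0027]
84 [ 0.6216 -0.072   0.2708]
88 [ 0.6377 -0.1128  0.229 ]
92 [ 0.6325 -0.0994  0.2287]
96 [ 0.6273 -0.0859  0.2287]
100 [ 0.6256 -0.0813  0.2215]
104 [ 0.6259 -0.0817  0.2101]
108 [ 0.6262 -0.0823  0.1983]
112 [ 0.626  -0.0816  0.1874]
116 [ 0.6264 -0.0824  0.1751]
120 [ 0.6172 -0.0585  0.1847]
124 [ 0.6181 -0.0605  0.1711]
```

View pics/c3.png

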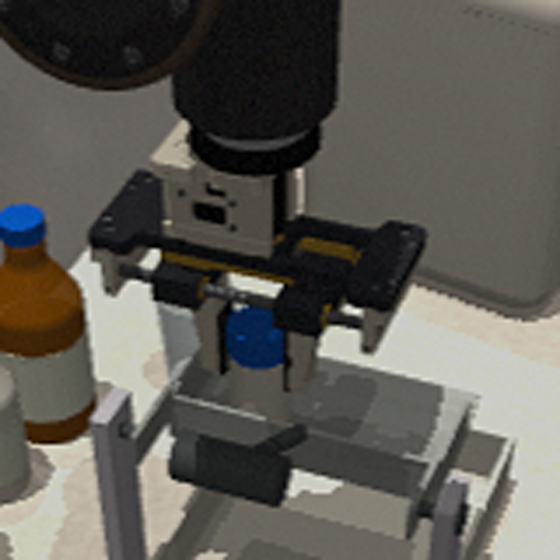

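The jar's lid top reads 229 mm against 230 mm expected, so it is at the floor and inside the walls. Releasing.

Call:
{"name": "arm_command", "arguments": {"targets": [[[0,0,0],[0,0,-1],0.7],[[0,0,0],[0,0,0],0.35],[[0,0,0],[0,0,0],0.35],[[0,0,0],[0,0,0],0.35]]}}

```text
t: 7.1
eef_pos: [0.6353, -0.098, 0.3678]
ee_rot: [-3.141, -0.0, -1.57]
force: [0.6, -0.2, 0.4]
width: 0.0559
```

Call:
{"name": "arm_command", "arguments": {"targets": [[[0,0,0],[0,0,15],0.3],[[0,0,0],[0,0,40],0.3],[[0,0,0],[0,0,45],0.3],[[0,0,0],[0,0,40],0.3],[[0,0,0],[-4,20,0],0.3],[[0,0,0],[-20,40,0],0.3],[[0,0,0],[-24,45,0],0.3],[[0,0,0],[-24,45,0],0.3]]}}

```text
t: 7.9
eef_pos: [0.5633, 0.0513, 0.5076]
ee_rot: [-3.141, 0.0, -1.571]
force: [0.9, 1.2, -0.2]
width: 0.0614
```

Run:
```python
from h import *
im,d=save('side','s4')
s=get_state();print({k:s[k] for k in('t','eef_pos','ee_rot','width','force')})
```

```text
{'t': 7.95, 'eef_pos': array([0.5605626 , 0.05597904, 0.50824847]), 'ee_rot': array([-3.14084779e+00,  2.70298228e-03, -1.56782584e+00]), 'width': 0.06137120206410113, 'force': array([-2.64375393,  0.91255047, -2.29904754])}
```

View pics/s4.png

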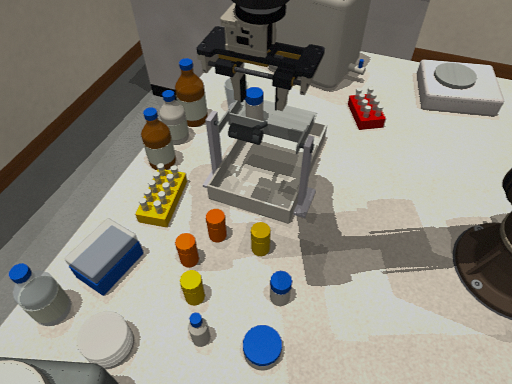

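Jar A is standing in the bucket at (255,103) and the bucket is still upright. Next is jar B at side pixel (281,287), matching the first.

Call:
{"name": "arm_command", "arguments": {"targets": [[[0,0,0],[-22,37,-15],0.2],[[0,0,0],[-22,37,-25],0.2],[[0,0,0],[-22,37,-25],0.2],[[0,0,0],[-22,37,-25],0.2],[[0,0,0],[-23,37,-20],0.2],[[0,0,0],[0,0,-30],0.2],[[0,0,0],[0,0,-10],0.2],[[0,0,0],[0,0,0],0.2]]}}

```text
t: 8.75
eef_pos: [0.453, 0.235, 0.3566]
ee_rot: [3.14, -0.002, -1.57]
force: [0.8, 0.5, 0.4]
width: 0.0702
```

Call:
{"name": "arm_command", "arguments": {"targets": [[[0,0,0],[-4,6,-30],0.2],[[0,0,0],[0,0,-35],0.2],[[0,0,0],[0,0,-35],0.2],[[0,0,0],[0,0,-30],0.2],[[0,0,0],[0,0,-15],0.2],[[0,0,0],[0,0,0],0.2]]}}

```text
t: 9.35
eef_pos: [0.4499, 0.2405, 0.2118]
ee_rot: [3.14, -0.002, -1.572]
force: [-0.1, 0.4, 0.1]
width: 0.0704
```

Call:
{"name": "arm_command", "arguments": {"targets": [[[0,0,0],[-1,1,0],0.2],[[0,0,0],[0,0,0],0.7],[[0,0,0],[0,0,0],0.7],[[0,0,0],[0,0,0],0.7],[[0,0,0],[0,0,0],0.7]], "squeeze": 20}}

```text
t: 9.85
eef_pos: [0.4483, 0.2424, 0.2132]
ee_rot: [-3.141, 0.001, -1.57]
force: [0.0, 0.6, -0.6]
width: 0.0439
```

Call:
{"name": "arm_command", "arguments": {"targets": [[[0,0,0],[0,0,20],0.7],[[0,0,0],[0,0,40],0.7],[[0,0,0],[0,0,45],0.7],[[0,0,0],[0,0,45],0.7],[[0,0,0],[0,0,45],0.7],[[0,0,0],[0,0,45],0.7],[[0,0,0],[0,0,45],0.7],[[0,0,0],[0,0,5],0.7]]}}

```text
t: 10.65
eef_pos: [0.4486, 0.2423, 0.509]
ee_rot: [-3.134, 0.006, -1.569]
force: [-0.3, 0.7, -1.8]
width: 0.0418
```

Call:
{"name": "arm_command", "arguments": {"targets": [[[0,0,0],[8,-30,0],0.7],[[0,0,0],[12,-42,0],0.7],[[0,0,0],[13,-45,0],0.7],[[0,0,0],[14,-45,0],0.7],[[0,0,0],[14,-45,0],0.7],[[0,0,0],[14,-45,0],0.7],[[0,0,0],[14,-45,0],0.7],[[0,0,0],[12,-42,0],0.7]]}}

```text
t: 11.45
eef_pos: [0.5492, -0.0987, 0.5021]
ee_rot: [3.141, 0.0, -1.57]
force: [0.9, 1.9, -1.6]
width: 0.0415
```

Call:
{"name": "arm_command", "arguments": {"targets": [[[0,0,0],[0,0,-15],0.7],[[0,0,0],[0,0,-30],0.7],[[0,0,0],[0,0,-20],0.7],[[0,0,0],[0,0,0],0.7]]}}

```text
t: 11.85
eef_pos: [0.5481, -0.0968, 0.4341]
ee_rot: [3.135, 0.0, -1.571]
force: [-0.5, -0.0, -0.8]
width: 0.0415
```

Run:
```python
from h import *
np.set_printoptions(precision=4,suppress=True)
im,d=save('side','s5')
s=get_state();print({k:s[k] for k in('t','eef_pos','ee_rot','width','force')})
W=world('side',d)
hsv=cv2.cvtColor(im[:,:,::-1].copy(),cv2.COLOR_BGR2HSV)
m=((hsv[...,0]>95)&(hsv[...,0]<130)&(hsv[...,1]>150)&(hsv[...,2]>60)).astype(np.uint8); m[150:]=0;m[:,:220]=0;m[:,330:]=0
k,l,st,c=cv2.connectedComponentsWithStats(m)
for i in range(1,k):
    if st[i,4]<40: continue
    P=W[l==i]; zt=np.nanpercentile(P[:,2],90); T=P[abs(P[:,2]-zt)<.004]
    mn,mx=np.nanpercentile(T,2,axis=0),np.nanpercentile(T,98,axis=0)
    print(c[i],st[i,4],zt,(mn+mx)/2,mx-mn)
cv2.imwrite('pics/c5.png',cv2.resize(im[0:160,180:340,::-1],None,fx=3.5,fy=3.5,interpolation=cv2.INTER_CUBIC))
```

```text
{'t': 11.9, 'eef_pos': array([ 0.5488, -0.0968,  0.4363]), 'ee_rot': array([ 3.1382, -0.0004, -1.5699]), 'width': 0.04180061930829428, 'force': array([-0.2922,  0.4734, -0.0063])}
[291.6656  79.957 ] 302 0.2941401118337083 [ 0.5477 -0.0955  0.2927] [0.034  0.0369 0.0044]
[253.4874  95.8051] 277 0.22923860113925515 [ 0.6347 -0.0982  0.2279] [0.0363 0.0372 0.0047]
```

View pics/c5.png

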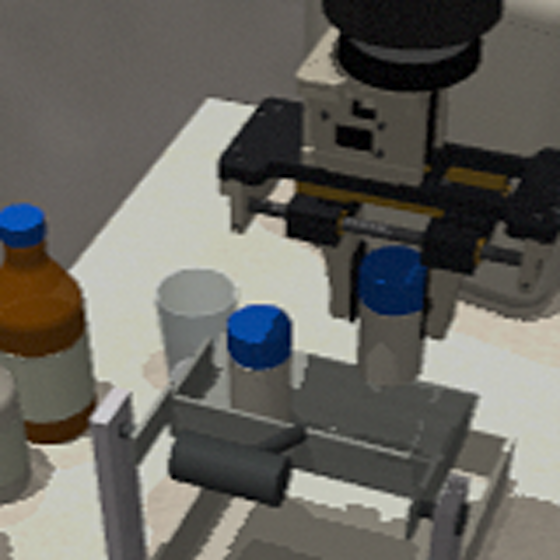

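Call:
{"name": "arm_command", "arguments": {"targets": [[[0,0,0],[1,-1,-20],0.7],[[0,0,0],[0,0,-25],0.7],[[0,0,0],[0,0,-12],0.7],[[0,0,0],[0,0,-3],0.7],[[0,0,0],[0,0,0],0.7]]}}

```text
t: 12.4
eef_pos: [0.5505, -0.0976, 0.3784]
ee_rot: [-3.141, -0.0, -1.569]
force: [0.9, 0.1, -1.6]
width: 0.0418
```

Call:
{"name": "arm_command", "arguments": {"targets": [[[0,0,0],[0,0,-4],0.7],[[0,0,0],[0,0,-2],0.7],[[0,0,0],[0,0,0],0.7]]}}

```text
t: 12.7
eef_pos: [0.5502, -0.0977, 0.3718]
ee_rot: [-3.141, 0.0, -1.57]
force: [-0.4, 0.3, -1.4]
width: 0.0421
```

Run:
```python
from h import *
np.set_printoptions(precision=4,suppress=True)
im,d=save('side','s6')
s=get_state();print({k:s[k] for k in('t','eef_pos','ee_rot','width','force')})
W=world('side',d)
hsv=cv2.cvtColor(im[:,:,::-1].copy(),cv2.COLOR_BGR2HSV)
m=((hsv[...,0]>95)&(hsv[...,0]<130)&(hsv[...,1]>150)&(hsv[...,2]>60)).astype(np.uint8); m[150:]=0;m[:,:220]=0;m[:,330:]=0
k,l,st,c=cv2.connectedComponentsWithStats(m)
for i in range(1,k):
    if st[i,4]<40: continue
    P=W[l==i]; zt=np.nanpercentile(P[:,2],90); T=P[abs(P[:,2]-zt)<.004]
    mn,mx=np.nanpercentile(T,2,axis=0),np.nanpercentile(T,98,axis=0)
    print(c[i],st[i,4],zt,(mn+mx)/2,mx-mn)
cv2.imwrite('pics/c6.png',cv2.resize(im[0:160,180:340,::-1],None,fx=3.5,fy=3.5,interpolation=cv2.INTER_CUBIC))
```

```text
{'t': 12.75, 'eef_pos': array([ 0.5502, -0.0977,  0.3719]), 'ee_rot': array([-3.1412, -0.    , -1.5697]), 'width': 0.042118216547464456, 'force': array([-0.9134,  0.0099, -0.3554])}
[253.4648  96.2422] 256 0.22924314618327818 [ 0.6345 -0.0982  0.2281] [0.0368 0.038  0.0043]
[288.8321 103.5687] 262 0.23199660638120256 [ 0.5509 -0.0952  0.2307] [0.0349 0.0339 0.0042]
```

View pics/c6.png

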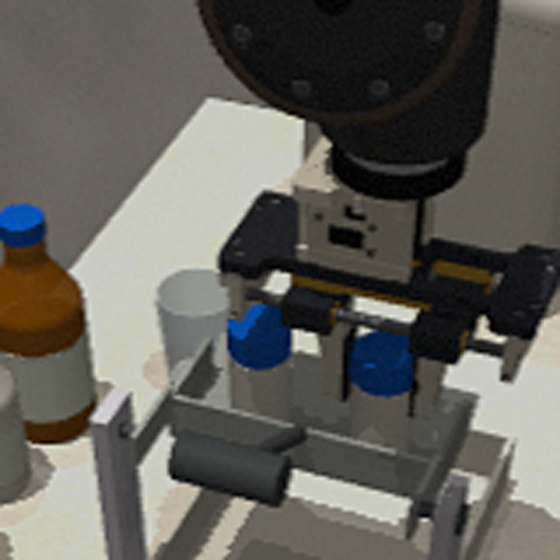

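Call:
{"name": "arm_command", "arguments": {"targets": [[[0,0,0],[0,0,-2],0.7],[[0,0,0],[0,0,0],0.7],[[0,0,0],[0,0,0],0.35],[[0,0,0],[0,0,0],0.35],[[0,0,0],[0,0,25],0.35],[[0,0,0],[0,0,50],0.35],[[0,0,0],[0,0,50],0.35],[[0,0,0],[0,0,30],0.35]]}}

```text
t: 13.55
eef_pos: [0.5501, -0.098, 0.5293]
ee_rot: [-3.136, -0.001, -1.57]
force: [0.4, -0.1, -0.7]
width: 0.0566
```

Run:
```python
from h import *
im,d=save('side','s7')
s=get_state();print({k:s[k] for k in('t','eef_pos','ee_rot','width','force')})
```

```text
{'t': 13.6, 'eef_pos': array([ 0.55050066, -0.09827876,  0.53348255]), 'ee_rot': array([-3.13097391e+00, -1.21974374e-03, -1.56942521e+00]), 'width': 0.056864894837175495, 'force': array([ 2.55141747, -0.03471798,  6.77754027])}
```

View pics/s7.png

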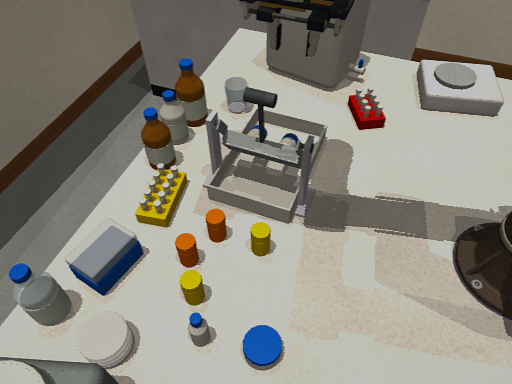

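The bucket tripped under the jars' weight with the gripper clear above it. The weight is now at (260,97). I let it settle.

Call:
{"name": "arm_command", "arguments": {"targets": [[[0,0,0],[0,-10,0],1],[[0,0,0],[0,-40,0],1],[[0,0,0],[5,-45,0],1],[[0,0,0],[15,-15,0],1],[[0,0,0],[15,0,0],1],[[0,0,0],[8,0,0],1],[[0,0,0],[0,0,0],1],[[0,0,0],[0,0,0],1]]}}

```text
t: 14.4
eef_pos: [0.593, -0.2074, 0.524]
ee_rot: [3.14, 0.0, -1.569]
force: [-1.2, 0.3, 0.9]
width: 0.0014
```

Run:
```python
from h import *
np.set_printoptions(precision=4,suppress=True)
im,d=save('side','s8')
s=get_state();print({k:s[k] for k in('t','eef_pos','ee_rot','width','force')})
W=world('side',d); P=W.reshape(-1,3)
q=P[(P[:,0]>.53)&(P[:,0]<.66)&(P[:,1]>-.13)&(P[:,1]<.08)&(P[:,2]>.225)&(P[:,2]<.30)]
print(len(q),np.percentile(q,[2,50,98],axis=0))
cv2.imwrite('pics/c8.png',cv2.resize(im[50:230,180:350,::-1],None,fx=3.3,fy=3.3,interpolation=cv2.INTER_CUBIC))
```

```text
{'t': 14.45, 'eef_pos': array([ 0.5928, -0.2074,  0.5245]), 'ee_rot': array([ 3.1412,  0.    , -1.5692]), 'width': 0.0005328536565947864, 'force': array([-0.4281, -0.2714, -0.5345])}
494 [[ 0.5606 -0.0885  0.2276]
 [ 0.5906 -0.0703  0.2585]
 [ 0.6236 -0.0609  0.2667]]
```

View pics/c8.png

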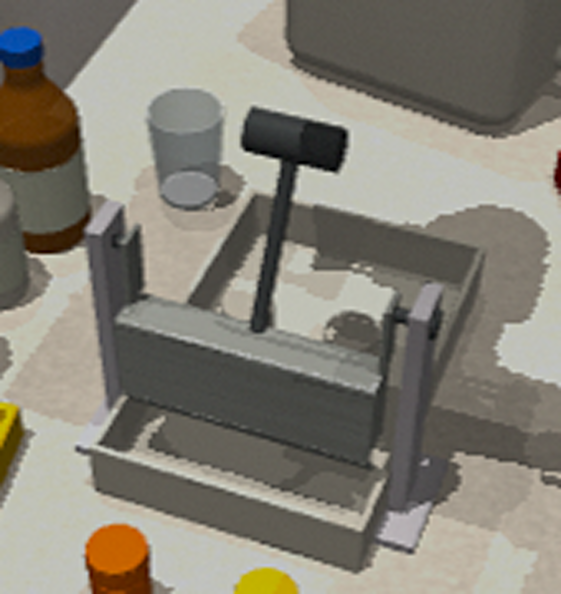

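Run:
```python
from h import *
im,d=save('top','t8')
cv2.imwrite('pics/c8t.png',cv2.resize(im[105:255,285:445,::-1],None,fx=4,fy=4,interpolation=cv2.INTER_CUBIC))
```

```text
(no output)
```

View pics/c8t.png

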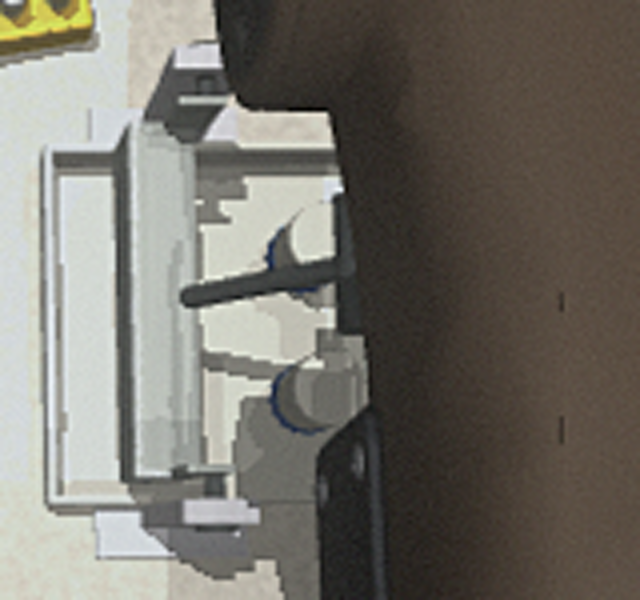

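Run:
```python
from h import *
np.set_printoptions(precision=3,suppress=True)
for n,f in(('top','t8'),('side','s8')):
    W=world(n,np.load(f'pics/{f}.npy')); P=W.reshape(-1,3)-[0,0,.004 if n=='top' else 0]
    q=P[(P[:,0]>.5)&(P[:,0]<.685)&(P[:,1]>-.25)&(P[:,1]<-.04)&(P[:,2]>.02)&(P[:,2]<.12)]
    print(n,len(q)); 
    if len(q)==0: continue
    h,xe,ye=np.histogram2d(q[:,0],q[:,1],bins=[np.arange(.5,.70,.01),np.arange(-.25,-.03,.01)])
    zz=np.full(h.shape,np.nan)
    for i in range(h.shape[0]):
        for j in range(h.shape[1]):
            s=q[(q[:,0]>=xe[i])&(q[:,0]<xe[i+1])&(q[:,1]>=ye[j])&(q[:,1]<ye[j+1])]
            if len(s): zz[i,j]=s[:,2].max()*1000
    print('y',(ye[:-1]*1000).round().astype(int))
    for i in range(len(zz)): print(int(xe[i]*1000),' '.join('%4.0f'%v if v==v else '   .' for v in zz[i]))
```

```text
top 554
y [-250 -240 -230 -220 -210 -200 -190 -180 -170 -160 -150 -140 -130 -120
 -110 -100  -90  -80  -70  -60  -50]
500    .    .    .    .    .    .    .    .    .    .    .    .    .    .    .    .    .    .    .    .    .
510    .    .    .    .    .    .    .    .    .    .    .    .    .    .    .    .    .    .    .    .    .
520    .    .    .    .    .    .    .    .    .    .    .    .    .    .    .    .    .    .    .    .    .
530    .    .    .    .    .    .    .    .    .    .    .    .    .   80   81   82   80    .    .    .    .
540    .    .    .    .    .    .    .    .    .    .    .    .    .   80   81   83   82   64    .    .    .
550    .    .    .    .    .    .    .    .    .    .    .    .    .   80   81   82   83   79    .    .    .
560    .    .    .    .    .    .    .    .    .    .    .    .    .   80   83   82   81    .    .    .    .
570    .    .    .    .    .    .    .    .    .    .    .    .    .    .   78   79    .    .    .    .    .
580    .    .    .    .    .    .    .    .    .    .    .    .    .    .    .    .    .    .    .    .    .
5
[... 2578 characters left out ...]
.    .    .    .   79   80    .    .    .    .
630    .    .    .    .    .    .    .    .    .    .    .    .   77   80   81   80   79    .    .    .    .
640    .    .    .    .    .    .    .    .    .    .    .    .    .   80   81   80   79    .    .    .    .
650    .    .    .    .    .    .    .    .    .    .    .    .    .   78   80   78   79    .    .    .    .
660    .    .    .    .    .    .    .    .    .    .    .    .    .    .    .    .    .    .    .    .    .
670    .    .    .    .    .    .    .    .    .    .    .    .    .    .    .    .    .    .    .    .    .
680    .    .    .    .    .    .    .    .    .    .    .    .    .    .    .    .    .    .    .    .    .
```

Both jars stand upside down in the tray (tops at 80 mm; centres about (0.55,-0.10) and (0.635,-0.105)). The bucket is fully tipped with its weight near y = -0.08. I bring the closed fingers down on the weight's dump side and push it back.

Call:
{"name": "arm_command", "arguments": {"targets": [[[0,0,0],[0,25,-35],1],[[0,0,0],[0,30,-35],1],[[0,0,0],[0,12,-22],1],[[0,0,0],[0,0,-8],1],[[0,0,0],[0,0,0],1]]}}

```text
t: 15.0
eef_pos: [0.5928, -0.1404, 0.4243]
ee_rot: [3.14, -0.0, -1.569]
force: [0.3, 0.0, 0.7]
width: 0.0002
```

Run:
```python
from h import *
im,d=save('side','s9')
s=get_state();print({k:s[k] for k in('t','eef_pos','ee_rot','width','force')})
cv2.imwrite('pics/c9.png',cv2.resize(im[30:210,180:350,::-1],None,fx=3.3,fy=3.3,interpolation=cv2.INTER_CUBIC))
```

```text
{'t': 15.05, 'eef_pos': array([ 0.59317801, -0.14087355,  0.4255313 ]), 'ee_rot': array([-3.14082871e+00, -5.29111851e-04, -1.56908784e+00]), 'width': 0.0004687988271217289, 'force': array([ 0.04525113, -0.0531504 ,  0.55202444])}
```

View pics/c9.png

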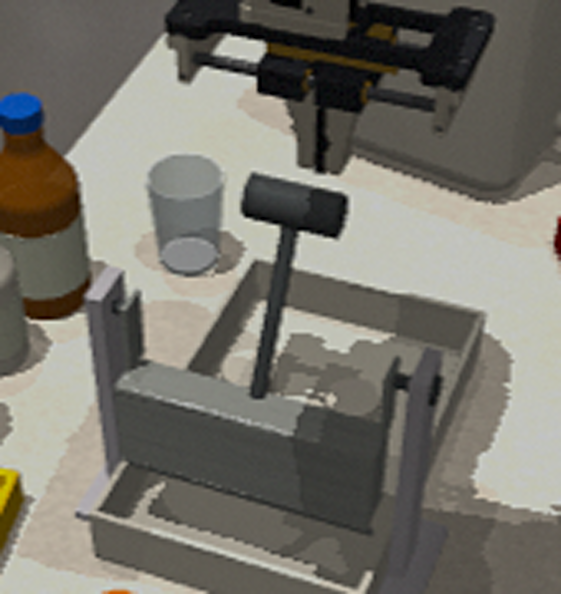

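Call:
{"name": "arm_command", "arguments": {"targets": [[[0,0,0],[0,10,-2],1],[[0,0,0],[0,12,0],1],[[0,0,0],[0,10,0],1],[[0,0,0],[0,10,0],1],[[0,0,0],[0,10,1],1],[[0,0,0],[0,10,1],1],[[0,0,0],[0,10,2],1],[[0,0,0],[0,0,0],1]]}}

```text
t: 15.85
eef_pos: [0.5932, -0.0672, 0.427]
ee_rot: [-3.141, 0.001, -1.569]
force: [0.5, -4.5, 0.2]
width: 0.0008
```

Run:
```python
from h import *
im,d=save('side','s10')
s=get_state();print({k:s[k] for k in('t','eef_pos','ee_rot','width','force')})
cv2.imwrite('pics/c10.png',cv2.resize(im[30:210,180:350,::-1],None,fx=3.3,fy=3.3,interpolation=cv2.INTER_CUBIC))
```

```text
{'t': 15.9, 'eef_pos': array([ 0.59316155, -0.06771872,  0.42664737]), 'ee_rot': array([-3.14146852e+00,  5.09143574e-04, -1.56854172e+00]), 'width': 0.0005387712618675124, 'force': array([ 0.60734163, -0.29785691,  0.60593914])}
```

View pics/c10.png

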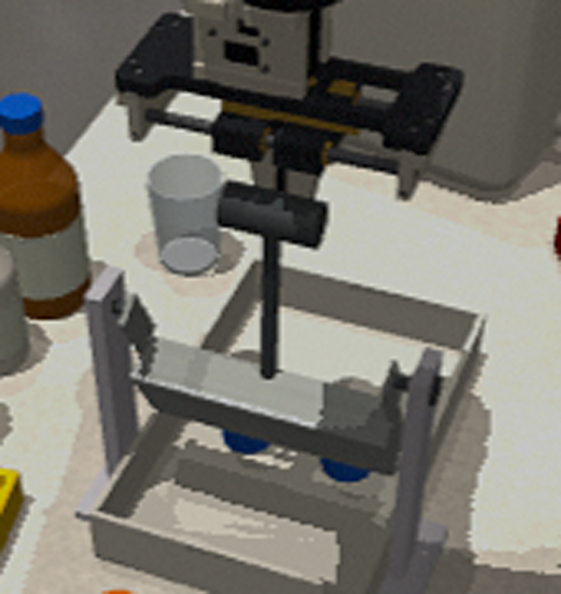

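Call:
{"name": "arm_command", "arguments": {"targets": [[[0,0,0],[0,8,2],1],[[0,0,0],[0,10,2],1],[[0,0,0],[0,10,1],1],[[0,0,0],[0,10,1],1],[[0,0,0],[0,10,0],1],[[0,0,0],[0,8,0],1],[[0,0,0],[0,0,0],1]]}}

```text
t: 16.6
eef_pos: [0.5932, -0.0114, 0.4324]
ee_rot: [3.141, 0.0, -1.568]
force: [-0.5, 0.6, -0.5]
width: 0.0004
```

Run:
```python
from h import *
im,d=save('side','s11')
s=get_state();print({k:s[k] for k in('t','eef_pos','ee_rot','width','force')})
cv2.imwrite('pics/c11.png',cv2.resize(im[30:210,180:350,::-1],None,fx=3.3,fy=3.3,interpolation=cv2.INTER_CUBIC))
```

```text
{'t': 16.65, 'eef_pos': array([ 0.5931611 , -0.01191848,  0.4324762 ]), 'ee_rot': array([ 3.14134966e+00,  1.60772206e-04, -1.56863934e+00]), 'width': 0.0006948513379498606, 'force': array([-0.03218734,  0.13550858,  0.42269438])}
```

View pics/c11.png

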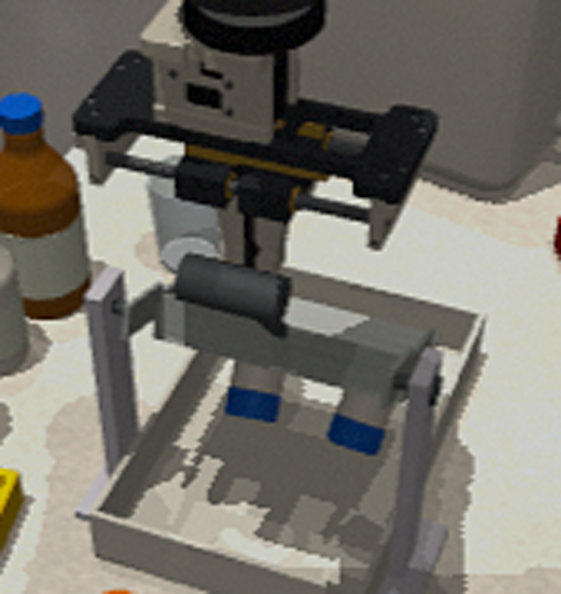

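The bucket is falling home on its own. The jars lean a little on its lip but remain in the tray. I wait, then withdraw.

Call:
{"name": "arm_command", "arguments": {"targets": [[[0,0,0],[0,0,0],1],[[0,0,0],[0,-4,10],1],[[0,0,0],[0,0,30],1],[[0,0,0],[0,0,40],1],[[0,0,0],[0,0,30],1],[[0,0,0],[0,-30,0],1],[[0,0,0],[-8,-40,0],1],[[0,0,0],[-12,-45,0],1]]}}

```text
t: 17.45
eef_pos: [0.573, -0.1328, 0.5434]
ee_rot: [-3.141, 0.0, -1.569]
force: [1.2, -0.8, 0.3]
width: 0.0005
```

Call:
{"name": "arm_command", "arguments": {"targets": [[[0,0,0],[-20,-45,0],1],[[0,0,0],[-20,-45,0],1],[[0,0,0],[-20,-45,0],1],[[0,0,0],[-20,-45,0],1],[[0,0,0],[-20,-45,0],1],[[0,0,0],[-20,-45,0],1],[[0,0,0],[-20,-45,0],1],[[0,0,0],[-10,-30,0],1]]}}

```text
t: 18.25
eef_pos: [0.4206, -0.4797, 0.5436]
ee_rot: [-3.141, -0.001, -1.572]
force: [-0.6, 0.6, -0.3]
width: 0.0008
```

Run:
```python
from h import *
im,d=save('side','s12');im2,d2=save('top','t12')
s=get_state();print({k:s[k] for k in('t','eef_pos','ee_rot','width','force')})
cv2.imwrite('pics/c12.png',cv2.resize(im[30:210,180:350,::-1],None,fx=3.3,fy=3.3,interpolation=cv2.INTER_CUBIC))
```

```text
{'t': 18.35, 'eef_pos': array([ 0.42087872, -0.48050112,  0.5424368 ]), 'ee_rot': array([ 3.14036545e+00, -8.10082851e-05, -1.57461953e+00]), 'width': 3.814741319713025e-05, 'force': array([ 0.26590527, -0.53818143,  0.22352171])}
```

View pics/c12.png

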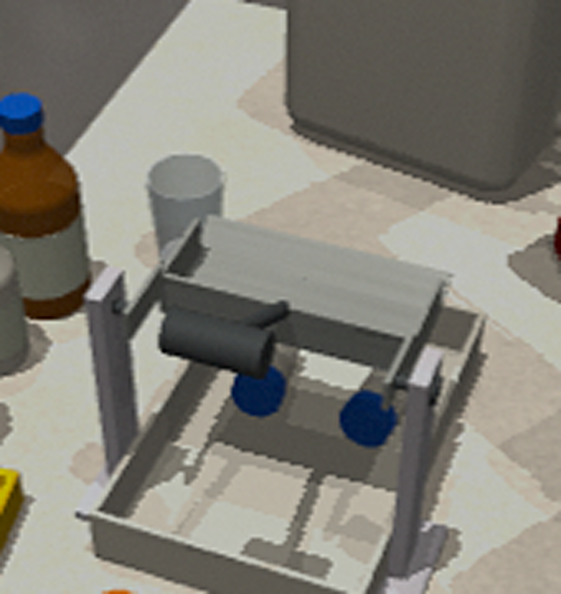

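View pics/t12.png

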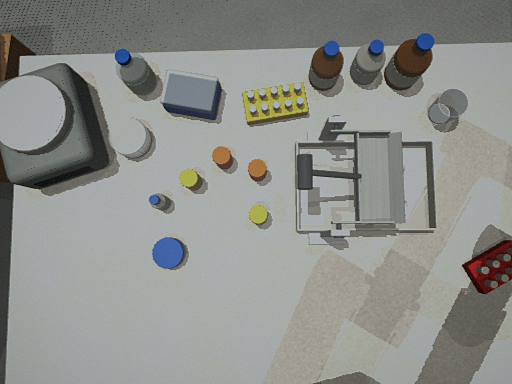

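The bucket is upright and empty, and both jars lie in the tray with lids at about (258,148) and (291,157) in the side view. The bottle and pot are at the same pixels as at the start. I check that it stays settled.

Call:
{"name": "arm_command", "arguments": {"targets": [[[0,0,0],[0,0,0],1],[[0,0,0],[0,0,0],1],[[0,0,0],[0,0,0],1],[[0,0,0],[0,0,0],1],[[0,0,0],[0,0,0],1],[[0,0,0],[0,0,0],1],[[0,0,0],[0,0,0],1],[[0,0,0],[0,0,0],1]]}}

```text
t: 19.15
eef_pos: [0.4233, -0.4766, 0.5427]
ee_rot: [-3.142, -0.0, -1.57]
force: [-0.2, -0.6, -0.2]
width: 0.0002
```

Run:
```python
from h import *
im,d=save('side','s13'); a=cv2.imread('pics/s12.png'); b=cv2.imread('pics/s13.png')
r=np.s_[50:240,190:340]
print('moved px',(np.abs(a[r].astype(int)-b[r]).max(-1)>60).sum())
W=world('side',d); P=W.reshape(-1,3)
q=P[(P[:,0]>.55)&(P[:,0]<.64)&(P[:,1]>.0)&(P[:,1]<.08)&(P[:,2]>.235)&(P[:,2]<.30)]
print('weight',np.median(q,axis=0),q[:,2].max())
o=cv2.imread('pics/side0.png'); r=np.s_[310:370,180:290]
print('bottle/pot diff',(np.abs(o[r].astype(int)-b[r]).max(-1)>60).sum())
job_done(); print(get_state()['t'])
```

```text
moved px 4
weight [0.59129364 0.05994153 0.25287516] 0.2600270614902347
bottle/pot diff 0
the job is handed in; nothing more can be done
the job is handed in; nothing more can be done
```

The job is done and handed in at about 19 s of the 67 s allowed. I set the two blue-lidded jars in the bucket one after the other. Their weight alone tripped it after I let go of the second, with the gripper already clear above. I then pushed the counterweight back with closed fingers, at about 4.5 N in the one reading taken during the push, until the bucket fell home by itself.

- **Bucket:** it is upright and empty. The counterweight top is at 260 mm, where it was at the start, and nothing around the bucket moved over the last 0.8 s.
- **Jars:** they landed upside down in the tray. The returning lip knocked both onto their sides, and they are still in the tray.
- **Bottle and pot:** they show no change from the first image.
- **One oddity:** just after closing on the first jar, the wrist showed about 7 N upward. I did not find the cause, and it was gone once the jar was lifted.

No check failed.

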